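# Find the free pockets under the flaps and put away two tubes of banjo hooks

## Task

Put the red-capped and the yellow-capped tube away in the flap-covered organiser, one in each of its two empty pockets, standing cap up and all the way down on the pocket's floor. You cannot see under the blue flaps and four of the six pockets are already taken, so feel for the empty ones by pressing a tube on the flaps. Lower the tubes in rather than dropping them, let go of them, and do not push about or knock over the other things on the bench.

Things in the scene. Friction and masses are not known exactly. Their poses are not given: they have to be found in the camera images.
- organiser: fixed wooden organiser box, 100 mm (its x) by 148 mm (its y), 65 mm high, with 2 x 3 square pockets, each under a blue spring flap. Origin: centre of its underside, on the bench; z up. Walls 4 mm thick, floor 5 mm thick (pockets 60 mm deep). Four pockets, different every time, hold a short brass tub (35 mm across, 48 mm high) unseen under the flap; two are empty. All flaps look alike.
- pocket0 (a point): centre of the mouth of pocket 0, level with the rim, at (-24, -48) mm in the organiser's x, y; 44 mm square. Its 2.5 mm flap, just below the rim, is hinged at the pocket's +x side, gives way downwards to under 2 N and then takes 3 mm at that side. If taken, a tube pressed on the flap stops firmly within 6 mm below the rim; if empty it goes down to the floor, 60 mm.
- pocket1 (a point): centre of the mouth of pocket 1, level with the rim, at (-24, 0) mm in the organiser's x, y; 44 mm square. Its 2.5 mm flap, just below the rim, is hinged at the pocket's +x side, gives way downwards to under 2 N and then takes 3 mm at that side. If taken, a tube pressed on the flap stops firmly within 6 mm below the rim; if empty it goes down to the floor, 60 mm.
- pocket2 (a point): centre of the mouth of pocket 2, level with the rim, at (-24, 48) mm in the organiser's x, y; 44 mm square. Its 2.5 mm flap, just below the rim, is hinged at the pocket's +x side, gives way downwards to under 2 N and then takes 3 mm at that side. If taken, a tube pressed on the flap stops firmly within 6 mm below the rim; if empty it goes down to the floor, 60 mm.
- pocket3 (a point): centre of the mouth of pocket 3, level with the rim, at (24, -48) mm in the organiser's x, y; 44 mm square. Its 2.5 mm flap, just below the rim, is hinged at the pocket's +x side, gives way downwards to under 2 N and then takes 3 mm at that side. If taken, a tube pressed on the flap stops firmly within 6 mm below the rim; if empty it goes down to the floor, 60 mm.
- pocket4 (a point): centre of the mouth of pocket 4, level with the rim, at (24, 0) mm in the organiser's x, y; 44 mm square. Its 2.5 mm flap, just below the rim, is hinged at the pocket's +x side, gives way downwards to under 2 N and then takes 3 mm at that side. If taken, a tube pressed on the flap stops firmly within 6 mm below the rim; if empty it goes down to the floor, 60 mm.
- pocket5 (a point): centre of the mouth of pocket 5, level with the rim, at (24, 48) mm in the organiser's x, y; 44 mm square. Its 2.5 mm flap, just below the rim, is hinged at the pocket's +x side, gives way downwards to under 2 N and then takes 3 mm at that side. If taken, a tube pressed on the flap stops firmly within 6 mm below the rim; if empty it goes down to the floor, 60 mm.
- tube_red_mid (a point): centre (half-way up) of the clear rigid tube with a red cap and a red foot, holding brass hooks; a closed plain cylinder 30 mm across and 120 mm tall, 60 to 130 g, standing upright on the bench; z towards the cap (the top 30 mm). Standing in an empty pocket its top is 60 mm above the rim; its centre is then 65 mm above the bench.
- tube_yellow_mid (a point): centre (half-way up) of the clear rigid tube with a yellow cap and a yellow foot, holding brass hooks; a closed plain cylinder 30 mm across and 120 mm tall, 60 to 130 g, standing upright on the bench; z towards the cap (the top 30 mm). Standing in an empty pocket its top is 60 mm above the rim; its centre is then 65 mm above the bench.
- glue: yellow glue bottle, 48 mm across, 125 mm tall. Bystander, loose, must stay where it is. Origin: centre of its underside.
- varnish: amber jar with black cap, 60 mm across, 85 mm tall. Bystander, loose, must stay where it is. Origin: centre of its underside.
- tape: roll of blue tape lying flat, 90 mm across, 25 mm high. Bystander, loose, must stay where it is. Origin: centre of its underside.
- mug: white cup without a handle, 72 mm across, 90 mm tall. Bystander, loose, must stay where it is. Origin: centre of its underside.
- caul: dark wooden block, 70 mm (x) by 35 mm (y), 32 mm high. Bystander, loose, must stay where it is. Origin: centre of its underside.
- spool: green spool standing on end, 52 mm across, 52 mm high. Bystander, loose, must stay where it is. Origin: centre of its underside.
- driver: screwdriver lying along its x axis, about 200 mm long, up to 26 mm high, beyond the organiser. Bystander, loose, must stay where it is. Origin: centre of its underside.
Not all that is in view belongs to the job. Of the things that look like the organiser, the larger one is meant. What is shaped like the part that bears tube_red_mid but purple is not meant.

How it is judged:
By the outcome, as a careful person would: the job done as asked, in the order asked, and still so for the second after the job is handed in, with the robot touching nothing.
It also fails if it takes over 72 s, if anything falls off the work surface, if the arm or the gripper's body presses on something with over 40 N, if the wrist force passes 120 N, or if a joint passes its speed limit or range.

## Robot

A 6-joint arm with a two-finger parallel gripper is mounted at the origin on the work surface. World frame = base frame: x ahead of the robot, y to its left, z up, the work surface at z = 0. Lengths are in m, angles in rad, forces in N, time in s.
With the tool pointing down it reaches from about 0.3 to 0.75 m from the base axis. Payload 8.5 kg.
Tool frame: the origin (TCP) lies between the finger pads; the fingertips stand 14 mm ahead of it and the grasp point (between the pads) lies 5 mm behind it (r.finger_overhang is the distance from the TCP to the fingertips, in m); z points along the fingers, x is the direction in which the jaws open and shut, and the axes are right-handed (so a half turn about z gives the same grasp; the last joint's range is limited). The gripper opens to 88 mm and grips with 3 to 60 N. Pads are 18 mm wide; open, the fingers measure 123 mm over their backs; the gripper's body (75 mm by 187 mm) begins 45 mm behind the grasp point.
Start: joints at [1.009, 0.381, 1.297, -0, 1.464, -0.215], TCP at [0.187, 0.517, 0.253] pointing down, gripper open.
Joint ranges: [-3.11, 3.11], [-0.89, 2.33], [0.22, 2.48], [-1.42, 4.56], [0.17, 2.85], [-2.88, 2.88]. Speed limits (rad/s): [2.39, 2.39, 3.14, 3.14, 3.14, 3.14].

## Interface

Orientations are given as a unit quaternion [w, x, y, z].
In Python, from station import r gives the robot as it stands.
- The arm moves only by the tool arm_command, never from a script. Its argument "series" is a list of rows, each a list of 7 numbers: the opening, from -1 (shut) to 1 (fully open), so that 0 is half open, then the shift along the tool's x, y, z in mm, then the turn, a rotation vector about the tool's x, y, z in rad. In form: [[fingers, x, y, z, ax, ay, az], ...]. A call has 1 to 8 rows; each row shifts and turns the commanded pose from where the row before left it, along the tool's axes as they then stand; what a row does not reach is not made up. A row lasts 1/10 s, in which the tool goes at most 50 mm and 8.59 degrees, less where a joint would pass 70% of its speed; a pose out of reach is approached as far as the arm can. A call is refused whole if a number of a shift passes 50 or a number of a turn 0.15, either way. A call with a gripper value outside its range is refused whole. The fingers move at their own pace and stop on an object; "force" is the grip in N (left out, the last holds). Time passes only in rows, so rows that do not move let the fingers close. It gives the time, the measured TCP pose, the force and the opening at its end, in the units of the state.
- r.sense(): the state, without advancing time (a new reading comes with each control period).
- r.camera(name): name is "side" or "top"; returns the picture (384x512x3 uint8, red, green, blue); there is no depth.
- r.calibration(name): a dict with "camera_matrix" (3x3 intrinsics, pixels), "cam_to_world" (4x4, takes a point from camera to world coordinates). Camera axes: x right, y down, z forward; pixel columns grow to the right and rows downward; lengths in m; the calibration is good to about 2 mm. A picture is of the moment at which its call begins. calibration takes no time and is no camera call.
- r.job_done(): hands the job in, once; it reports no verdict.
The state is a dict: "t": time; "joint_positions": joint angles; "dq": joint speeds; "joint_efforts": joint torques, N m; "eef_pos": TCP position; "eef_rot": TCP orientation; "wrist_force": force on the tool from outside, world axes, zero at the start; "ft_torque": the same for the moment, N m; "width": opening from 0.0 (shut) to 1.0 (fully open).
Only numpy, scipy, OpenCV 4.12 (cv2) and the standard library are available. Lean on these libraries where they do the work, as an engineer would, in place of code of your own. Each camera call takes 0.05 s, during which the arm holds its last target.

## Working session

There is one attempt and no reset: what is moved stays moved. The work goes in short steps, Python scripts to look and compute and a tool call to move; the robot and the scene stay as the last step left them, time stands still between calls to the robot, and variables do not carry over. Pictures are saved under pics/ and viewed, and the job is handed in when it is done.

Besides the shell and the picture viewer there is one more tool, called after ">>>" as a command line: name --pt "numbers of a row" for each row, then --argument value for the rest. arm_command: Moves the arm, as the interface text tells. Its arguments: {"type":"object","properties":{"series":{"type":"array"},"force":{"type":"number"}},"required":["series"]}

```bash
ls; mkdir -p pics
python3 - <<'E'
from station import r
import cv2,numpy as np
for n in("side","top"):
    im=r.camera(n); cv2.imwrite(f"pics/{n}0.png",im[...,::-1]); c=r.calibration(n); print(n,np.round(c["camera_matrix"],1).tolist(),np.round(c["cam_to_world"],4).tolist())
s=r.sense();print({k:np.round(v,3).tolist() for k,v in s.items()})
E
```

```text
pics
side [[377.9, 0.0, 261.4], [0.0, 377.9, 194.6], [0.0, 0.0, 1.0]] [[-0.9933, -0.0497, 0.1043, 0.4765], [-0.1136, 0.5824, -0.8049, 0.7831], [-0.0207, -0.8114, -0.5842, 0.6304], [0.0, 0.0, 0.0, 1.0]]
top [[430.8, 0.0, 257.6], [0.0, 430.8, 192.0], [0.0, 0.0, 1.0]] [[0.0293, -0.9968, 0.0737, 0.5126], [-0.9994, -0.0308, -0.0185, 0.0219], [0.0207, -0.0731, -0.9971, 1.0408], [0.0, 0.0, 0.0, 1.0]]
{'t': 0.1, 'joint_positions': [1.009, 0.381, 1.298, 0.0, 1.464, -0.215], 'dq': [-0.001, -0.002, -0.003, -0.001, -0.0, 0.002], 'joint_efforts': [0.004, -43.865, -22.491, 0.071, 0.034, -0.0], 'eef_pos': [0.187, 0.517, 0.252], 'eef_rot': [0.0, 0.819, 0.575, -0.001], 'wrist_force': [0.496, -0.443, -0.68], 'ft_torque': [-0.0, 0.028, -0.004], 'width': 1.0}
```

View pics/side0.png

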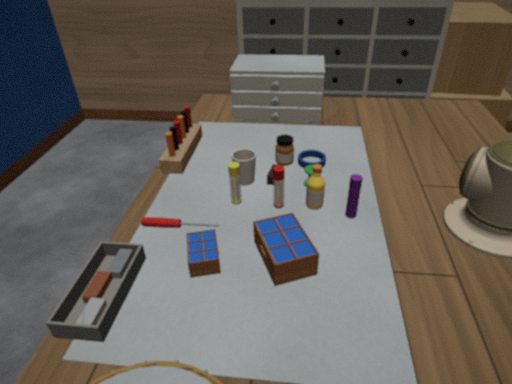

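View pics/top0.png

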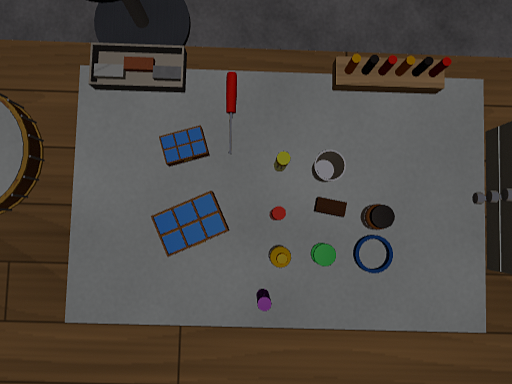

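The top view shows the large organiser at (190,222) and a smaller lookalike at (184,145). The red tube is at (278,213), the yellow tube at (283,160), the purple decoy at (263,299) and the glue bottle at (280,257). The larger box fits the organiser. The slim tubes with clear bodies are the ones meant. The glue is wider with a stepped neck, and the purple tube is excluded. I'll measure these and check them in an enlarged crop.

```bash
cat > h.py <<'E'
import numpy as np,cv2
from station import r
def ray(n,u,v):
    c=r.calibration(n);K=np.array(c["camera_matrix"]);T=np.array(c["cam_to_world"])
    d=T[:3,:3]@np.linalg.solve(K,[u,v,1.]);return T[:3,3],d
def onz(n,u,v,z):
    o,d=ray(n,u,v);return (o+d*(z-o[2])/d[2])
def proj(n,p):
    c=r.calibration(n);K=np.array(c["camera_matrix"]);T=np.array(c["cam_to_world"])
    q=K@(T[:3,:3].T@(np.array(p)-T[:3,3]));return q[:2]/q[2]
def two(a,b):
    (o1,d1),(o2,d2)=ray("top",*a),ray("side",*b)
    s=np.linalg.lstsq(np.c_[d1,-d2],o2-o1,rcond=None)[0]
    p,q=o1+s[0]*d1,o2+s[1]*d2
    return (p+q)/2,np.linalg.norm(p-q)
def blobs(im,lo,hi,amin=20):
    hsv=cv2.cvtColor(im,cv2.COLOR_RGB2HSV);m=cv2.inRange(hsv,np.array(lo),np.array(hi))
    n,l,st,ce=cv2.connectedComponentsWithStats(m)
    return m,[(st[i].tolist(),np.round(ce[i],1).tolist()) for i in range(1,n) if st[i][4]>amin]
E
python3 - <<'E'
from h import *
t=cv2.imread("pics/top0.png")[...,::-1].copy();s=cv2.imread("pics/side0.png")[...,::-1].copy()
for nm,im in(("top",t),("side",s)):
    for c,lo,hi in(("red",(0,150,60),(6,255,255)),("yel",(22,120,60),(35,255,255)),("blue",(100,140,80),(115,255,255)),):
        print(nm,c,blobs(im,lo,hi)[1])
a=cv2.resize(t[120:320,130:410],None,fx=2.8,fy=2.8,interpolation=cv2.INTER_CUBIC)
cv2.imwrite("pics/topc.png",a[...,::-1])
a=cv2.resize(s[120:290,170:400],None,fx=3.4,fy=3.4,interpolation=cv2.INTER_CUBIC)
cv2.imwrite("pics/sidec.png",a[...,::-1])
E
```

```text
top red [([388, 55, 9, 9, 65], [392.1, 59.1]), ([442, 57, 10, 9, 65], [446.6, 61.0]), ([226, 72, 11, 40, 375], [230.9, 91.3]), ([272, 207, 14, 13, 143], [278.3, 212.8])]
top yel [([352, 55, 8, 7, 31], [355.6, 58.2]), ([277, 151, 14, 14, 144], [283.1, 157.9]), ([270, 246, 21, 21, 299], [279.8, 256.3])]
top blue [([188, 127, 14, 15, 136], [194.7, 134.1]), ([174, 131, 15, 14, 136], [181.2, 137.8]), ([161, 135, 14, 14, 136], [167.7, 141.5]), ([192, 141, 14, 14, 135], [198.4, 147.6]), ([178, 144, 14, 15, 137], [184.8, 151.1]), ([164, 148, 15, 14, 137], [171.3, 154.8]), ([193, 194, 24, 23, 323], [204.8, 205.2]), ([174, 202, 23, 24, 328], [185.1, 213.6]), ([154, 211, 24, 23, 330], [165.5, 222.1]), ([202, 213, 23, 24, 325], [213.0, 224.8]), ([182, 222, 23, 23, 326], [193.3, 233.2]), ([162, 230, 24, 24, 331], [173.6, 241.7])]
side red [([184, 105, 7, 22, 61], [187.9, 113.7]), ([173, 120, 9, 23, 86], [177.9, 129.2]), ([273, 164, 11, 16, 123], [277.8, 171.3]), ([141, 217, 39, 10, 265], [159.7, 221.8])]
side yel [([229, 162, 11, 15, 118], [234.1, 168.5]), ([307, 172, 17, 20, 243], [315.1, 182.6]), ([308, 205, 13, 4, 27], [313.9, 206.6])]
side blue [([299, 152, 6, 10, 23], [300.6, 156.7]), ([277, 215, 20, 13, 170], [286.5, 221.1]), ([257, 220, 21, 13, 180], [266.8, 225.7]), ([284, 228, 22, 14, 196], [294.3, 234.2]), ([203, 231, 11, 8, 75], [208.1, 234.8]), ([189, 233, 11, 8, 74], [194.0, 236.8]), ([264, 232, 21, 15, 207], [274.1, 239.1]), ([204, 240, 12, 9, 85], [209.2, 244.2]), ([292, 241, 23, 16, 231], [302.8, 248.4]), ([189, 242, 12, 9, 86], [194.8, 246.3]), ([271, 246, 23, 16, 241], [281.8, 253.7]), ([205, 250, 12, 10, 97], [210.4, 254.4]), ([190, 252, 12, 10, 99], [195.5, 256.6])]
```

View pics/topc.png

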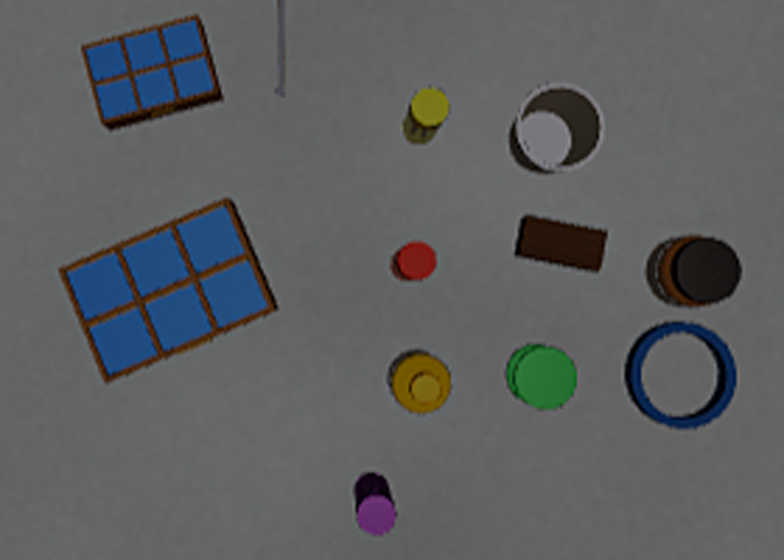

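View pics/sidec.png

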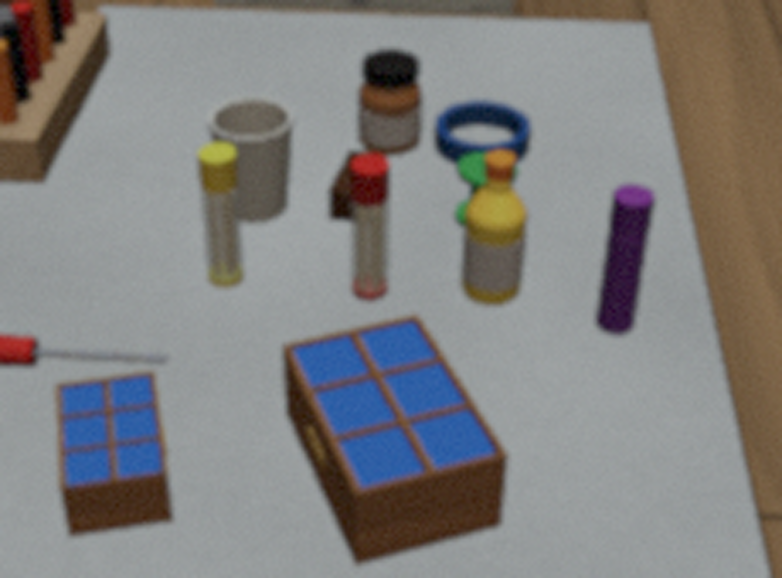

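Run:
```python
from h import *
fl=[(204.8,205.2),(185.1,213.6),(165.5,222.1),(213.0,224.8),(193.3,233.2),(173.6,241.7)]
sd=[(281.8,253.7),(302.8,248.4),(274.1,239.1),(294.3,234.2),(266.8,225.7),(286.5,221.1)]
P=np.array([onz("top",u+.0,v,.063) for u,v in fl]);S=np.array([onz("side",u,v,.063) for u,v in sd])
print(np.round(P*1e3,1).tolist());print(np.round(S*1e3,1).tolist())
print("c",P.mean(0),S.mean(0))
for X in(P[2]-P[0],P[5]-P[3],P[0]-P[3],P[2]-P[5]): print(np.linalg.norm(X),np.degrees(np.arctan2(X[1],X[0])))
for n,a,b in(("red",(278.3,212.8),(277.8,171.3)),("yel",(283.1,157.9),(234.1,168.5))):
    print(n,onz("top",*a,.119),onz("side",*b,.105))
print("mug",onz("top",331,165,.088),"glue",onz("top",280,257,.09),"caul",onz("top",331,206,.032),"spool",onz("top",323.5,254.5,.05),"varn",onz("top",379,216.5,.085))
print("driver tip",onz("top",230,154,.01),"handle top",onz("top",231,72,.02))
print("small",onz("top",184,145,.04), "purple",onz("top",264,301,.12))
```

```text
[[551.3, 122.4, 63.0], [531.0, 166.1, 63.0], [510.6, 209.3, 63.0], [507.6, 102.2, 63.0], [487.5, 145.8, 63.0], [467.2, 189.2, 63.0]]
[[510.6, 209.4, 63.0], [467.1, 189.3, 63.0], [530.7, 165.8, 63.0], [487.1, 145.6, 63.0], [551.4, 122.0, 63.0], [507.2, 101.5, 63.0]]
c [0.50919027 0.15585881 0.063     ] [0.50903426 0.1556081  0.063     ]
0.09599973136344936 115.13060695134617
0.09592527328334985 114.9418898954558
0.0481346439920549 24.77028365724496
0.04781828266188908 24.857740147147837
red [ 0.537589  -0.0408659  0.119    ] [ 0.53955837 -0.04753805  0.105     ]
yel [ 0.6564133  -0.04818745  0.119     ] [ 0.65553059 -0.05199543  0.105     ]
mug [ 0.64872699 -0.15816639  0.088     ] glue [ 0.44172725 -0.04906649  0.09      ] caul [ 0.55962065 -0.17038114  0.032     ] spool [ 0.44718801 -0.15159196  0.05      ] varn [ 0.53698197 -0.26801679  0.085     ]
driver tip [0.67873286 0.07197459 0.01      ] handle top [0.87759592 0.07588889 0.02      ]
small [0.69162758 0.1787207  0.04      ] purple [ 0.35119053 -0.01545833  0.12      ]
```

```bash
cat >> h.py <<'E'
from scipy.spatial.transform import Rotation as Ro
def st(): 
    s=r.sense();q=s["eef_rot"];R=Ro.from_quat([q[1],q[2],q[3],q[0]]).as_matrix();return s,np.array(s["eef_pos"]),R
def plan(t):
    s,p,R=st();d=R.T@(np.array(t)-p)*1e3
    print("t",round(s["t"],2),"tcp",np.round(p*1e3,1),"delta tool mm",np.round(d,1),"n50",np.ceil(abs(d).max()/50),"F",np.round(s["wrist_force"],1),"w",round(s["width"],3))
E
python3 - <<'E'
from h import *
for n,c in(("red",(.5376,-.0409)),("yel",(.6564,-.0482))):
    for z in(.12,.09): print(n,z,proj("side",(*c,z)),proj("top",(*c,z)))
s,p,R=st();print(np.round(R,3))
plan((.5376,-.0409,.24)); plan((.6564,-.0482,.24))
E
```

```text
red 0.12 [278.3861018  167.75007235] [278.34815567 212.78360251]
red 0.09 [278.3225634  177.56469533] [277.41393923 213.12489701]
yel 0.12 [233.15980227 164.35518772] [283.14258724 157.83581675]
yel 0.09 [233.8871815 174.0504914] [282.06762822 159.88613794]
[[ 0.34   0.94  -0.001]
 [ 0.94  -0.34  -0.001]
 [-0.001 -0.    -1.   ]]
t 0.1 tcp [186.8 517.1 252.2] delta tool mm [-405.5  519.6   12.6] n50 11.0 F [ 0.5 -0.4 -0.7] w 1.0
t 0.1 tcp [186.8 517.1 252.2] delta tool mm [-372.   633.8   12.5] n50 13.0 F [ 0.5 -0.4 -0.7] w 1.0
```

>>> arm_command --pt "0.3 -20 26 0 0 0 0" --pt "0.3 -25 32 0 0 0 0" --pt "0.3 -25 32 0 0 0 0" --pt "0.3 -25 32 0 0 0 0" --pt "0.3 -25 32 0 0 0 0" --pt "0.3 -25 32 0 0 0 0" --pt "0.3 -25 32 0 0 0 0" --pt "0.3 -25 32 0 0 0 0" --force 15

```text
t: 0.9
eef_pos: [0.3562, 0.2473, 0.2526]
eef_rot: [-0.0, 0.818, 0.575, -0.0]
wrist_force: [0.6, 0.3, -0.2]
width: 0.65
```

>>> arm_command --pt "0.3 -25 32 0 0 0 0" --pt "0.3 -25 32 0 0 0 0" --pt "0.3 -25 32 0 0 0 0" --pt "0.3 -25 32 0 0 0 0" --pt "0.3 -25 32 0 0 0 0" --pt "0.3 -25 32 0 0 0 0" --pt "0.3 -25 32 0 0 0 0" --pt "0.3 -10 12 0 0 0 0"

```text
t: 1.7
eef_pos: [0.5161, -0.008, 0.2521]
eef_rot: [-0.0, 0.819, 0.573, -0.0]
wrist_force: [-0.6, 0.8, 0.9]
width: 0.648
```

```bash
python3 -c "
from h import *
plan((.5376,-.0409,.14));print(np.round(st()[2],3))"
```

```text
t 1.7 tcp [516.1  -8.  252.1] delta tool mm [-23.5  31.6 112.1] n50 3.0 F [-0.6  0.8  0.9] w 0.648
[[ 0.342  0.94  -0.001]
 [ 0.94  -0.342 -0.   ]
 [-0.    -0.    -1.   ]]
```

>>> arm_command --pt "0.3 -15 20 20 0 0 0" --pt "0.3 -9 12 30 0 0 0" --pt "0.3 0 0 30 0 0 0" --pt "0.3 0 0 30 0 0 0" --pt "0.3 0 0 0 0 0 0"

```text
t: 2.2
eef_pos: [0.5348, -0.0378, 0.1395]
eef_rot: [-0.003, 0.818, 0.575, -0.002]
wrist_force: [0.6, -0.3, 0.2]
width: 0.65
```

```bash
python3 -c "
from h import *
plan((.5376,-.0409,.095))
for n in('side','top'):
  im=r.camera(n);cv2.imwrite('pics/%s1.png'%n,cv2.resize(im[100:300,150:400],None,fx=3,fy=3)[...,::-1])"
```

```text
t 2.2 tcp [534.8 -37.8 139.5] delta tool mm [-2.   4.  44.5] n50 1.0 F [ 0.6 -0.3  0.2] w 0.65
```

View pics/side1.png

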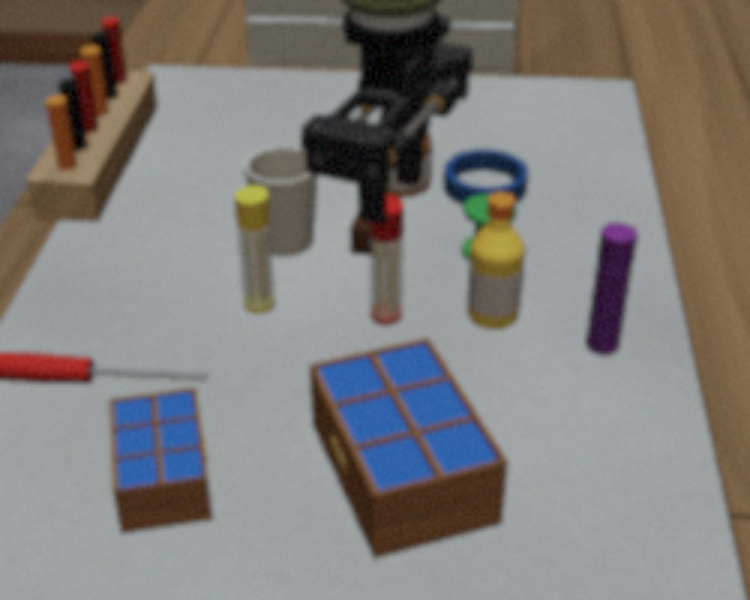

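The side view shows the open fingers over the red cap at about (385,205) in the crop, clear of its neighbours. Next I'll lower and grip.

>>> arm_command --pt "0.3 -2 4 12 0 0 0" --pt "0.3 0 0 16 0 0 0" --pt "0.3 0 0 16 0 0 0" --pt "0.3 0 0 0 0 0 0"

```text
t: 2.7
eef_pos: [0.5395, -0.0419, 0.0978]
eef_rot: [-0.001, 0.818, 0.575, -0.001]
wrist_force: [-0.6, -0.0, 0.1]
width: 0.649
```

```bash
python3 -c "
from h import *
plan((.5376,-.0409,.095))"
```

```text
t 2.7 tcp [539.5 -41.9  97.8] delta tool mm [ 0.3 -2.2  2.8] n50 1.0 F [-0.6 -0.   0.1] w 0.649
```

>>> arm_command --pt "0.3 0 -1 2 0 0 0" --pt "-0.2 0 0 0 0 0 0" --pt "-0.6 0 0 0 0 0 0" --pt "-1 0 0 0 0 0 0" --pt "-1 0 0 0 0 0 0" --pt "-1 0 0 0 0 0 0" --force 25

```text
t: 3.3
eef_pos: [0.5391, -0.0417, 0.0971]
eef_rot: [0.0, 0.819, 0.575, 0.0]
wrist_force: [-0.2, 0.7, 2.4]
width: 0.33
```

```bash
python3 -c "
from h import *
plan((.5376,-.0409,.22))"
```

```text
t 3.3 tcp [539.1 -41.7  97.1] delta tool mm [   0.2   -1.6 -122.9] n50 3.0 F [-0.2  0.7  2.4] w 0.33
```

>>> arm_command --pt "-1 0 0 -8 0 0 0" --pt "-1 0 0 -15 0 0 0" --pt "-1 0 0 -25 0 0 0" --pt "-1 0 0 -25 0 0 0" --pt "-1 0 0 -15 0 0 0" --pt "-1 0 0 0 0 0 0" --pt "-1 0 0 0 0 0 0"

```text
t: 4.0
eef_pos: [0.5386, -0.0416, 0.1844]
eef_rot: [-0.0, 0.819, 0.575, -0.0]
wrist_force: [-1.1, 1.3, -1.5]
width: 0.336
```

```bash
python3 -c "
from h import *
plan((.5376,-.0409,.22))
im=r.camera('side');cv2.imwrite('pics/side2.png',cv2.resize(im[60:260,150:400],None,fx=3,fy=3)[...,::-1])"
```

```text
t 4.0 tcp [538.6 -41.6 184.4] delta tool mm [  0.3  -1.2 -35.6] n50 1.0 F [-1.1  1.3 -1.5] w 0.336
```

View pics/side2.png

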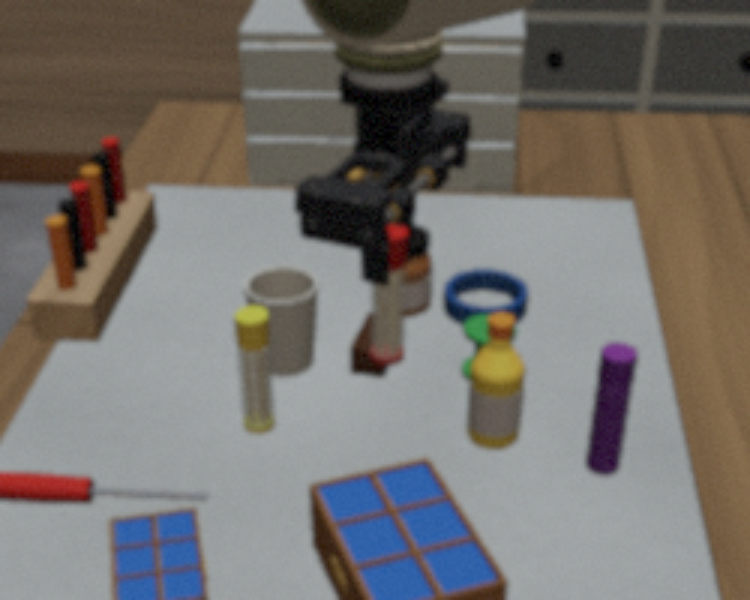

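```bash
python3 -c "
from h import *
s,p,R=st()
for dz in(20,-10,-40,-70,-97): print(dz,proj('side',p+R@[0,-.0012,-dz/1e3]))
im=r.camera('side');cv2.imwrite('pics/side3.png',cv2.resize(im[120:190,240:320],None,fx=8,fy=8,interpolation=cv2.INTER_CUBIC)[...,::-1])"
```

```text
20 [278.68221393 138.26342233]
-10 [278.62849124 149.14515727]
-40 [278.57674065 159.62743409]
-70 [278.52685554 169.73185195]
-97 [278.48347188 178.5193755 ]
```

View pics/side3.png

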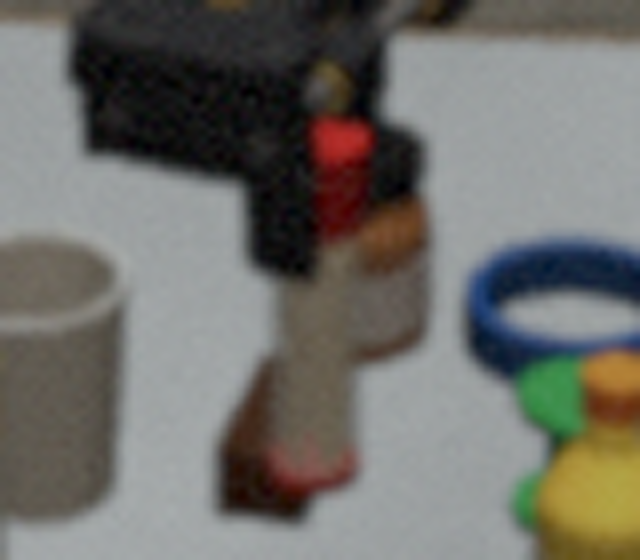

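```bash
python3 -c "
from h import *
plan((.5095,.1015,.180))"
```

```text
t 4.1 tcp [538.5 -41.6 183.7] delta tool mm [124.7 -75.9   3.9] n50 3.0 F [ 0.1  0.1 -0.7] w 0.336
```

>>> arm_command --pt "-1 10 -6 0 0 0 0" --pt "-1 22 -14 0 0 0 0" --pt "-1 26 -16 0 0 0 0" --pt "-1 26 -16 0 0 0 0" --pt "-1 22 -14 0 0 0 0" --pt "-1 12 -7 0 0 0 0" --pt "-1 6 -3 0 0 0 0" --pt "-1 0 0 0 0 0 0"

```text
t: 4.9
eef_pos: [0.5096, 0.1011, 0.1846]
eef_rot: [-0.0, 0.818, 0.575, -0.0]
wrist_force: [-0.2, -0.8, -1.8]
width: 0.334
```

```bash
python3 -c "
from h import *
plan((.5095,.1015,.168))
for n in('side','top'):
  im=r.camera(n);im=im[110:290,200:360] if n=='side' else im[130:300,130:300];cv2.imwrite('pics/%s4.png'%n,cv2.resize(im,None,fx=3.3,fy=3.3)[...,::-1])"
```

```text
t 4.9 tcp [509.6 101.1 184.6] delta tool mm [ 0.3 -0.2 16.6] n50 1.0 F [-0.2 -0.8 -1.8] w 0.334
```

View pics/side4.png

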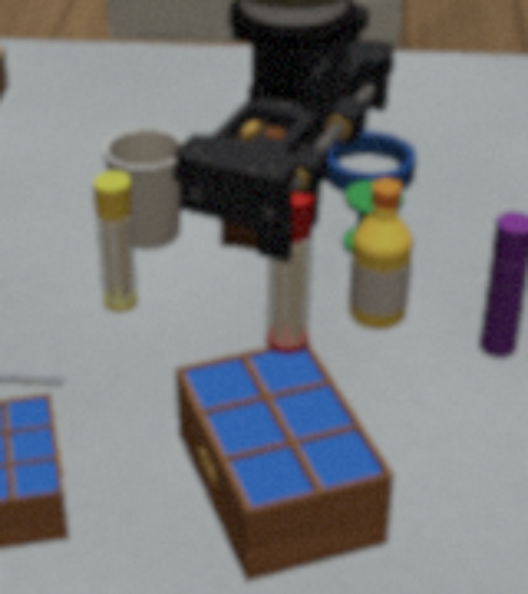

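The side view shows the red tube near upright, with its foot at crop (287,340), over the near-right pocket D. I'll press down slowly.

>>> arm_command --pt "-1 0 0 8 0 0 0" --pt "-1 0 0 7 0 0 0" --pt "-1 0 0 3 0 0 0" --pt "-1 0 0 3 0 0 0" --pt "-1 0 0 3 0 0 0" --pt "-1 0 0 0 0 0 0"

```text
t: 5.6
eef_pos: [0.5095, 0.1007, 0.1604]
eef_rot: [-0.0, 0.819, 0.575, -0.0]
wrist_force: [-0.4, -0.7, -0.8]
width: 0.329
```

```bash
python3 -c "
from h import *
plan((.5095,.1015,.160));print(np.round(r.sense()['ft_torque'],2))"
```

```text
t 5.6 tcp [509.5 100.7 160.4] delta tool mm [ 0.7 -0.3  0.4] n50 1.0 F [-0.4 -0.7 -0.8] w 0.329
[ 0.03 -0.   -0.04]
```

>>> arm_command --pt "-1 0 0 2 0 0 0" --pt "-1 0 0 2 0 0 0" --pt "-1 0 0 1 0 0 0" --pt "-1 0 0 0 0 0 0"

```text
t: 6.0
eef_pos: [0.5096, 0.1008, 0.1557]
eef_rot: [-0.0, 0.818, 0.575, -0.0]
wrist_force: [0.3, 0.2, -0.2]
width: 0.332
```

>>> arm_command --pt "-1 0 0 1 0 0 0" --pt "-1 0 0 1 0 0 0" --pt "-1 0 0 0 0 0 0"

```text
t: 6.3
eef_pos: [0.5095, 0.1008, 0.1536]
eef_rot: [-0.0, 0.818, 0.575, -0.0]
wrist_force: [-1.2, -0.2, -0.4]
width: 0.334
```

>>> arm_command --pt "-1 0 0 2 0 0 0" --pt "-1 0 0 2 0 0 0" --pt "-1 0 0 0 0 0 0"

```text
t: 6.6
eef_pos: [0.5094, 0.1008, 0.1494]
eef_rot: [-0.0, 0.819, 0.575, -0.0]
wrist_force: [-0.2, -0.5, -1.0]
width: 0.337
```

```bash
python3 -c "
from h import *
plan((.5095,.1015,.160))
for n in('side','top'):
  im=r.camera(n);im=im[110:290,200:360] if n=='side' else im[130:300,130:300];cv2.imwrite('pics/%s5.png'%n,cv2.resize(im,None,fx=3.3,fy=3.3)[...,::-1])"
```

```text
t 6.6 tcp [509.4 100.8 149.4] delta tool mm [  0.7  -0.1 -10.6] n50 1.0 F [-0.2 -0.5 -1. ] w 0.337
```

View pics/side5.png

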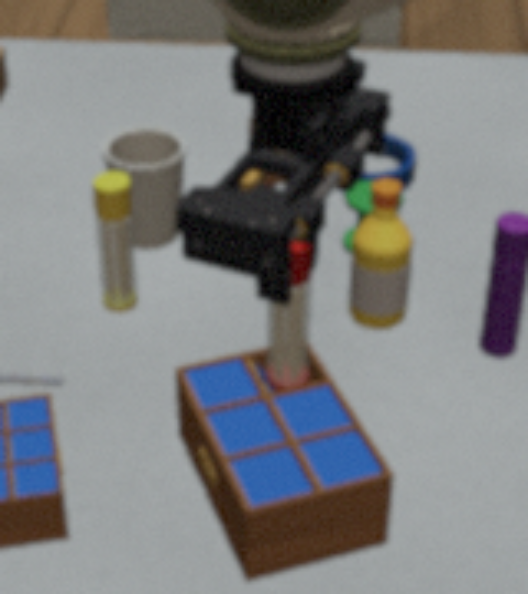

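The flap over pocket D has swung down, with a blue strip at crop (265,372) on its +x side, and there was no firm stop. Pocket D is empty and the hinge is on the far +x side. I'll lower the tube in, nudged slightly away from the hinge.

>>> arm_command --pt "-1 -1 -1 4 0 0 0" --pt "-1 0 0 6 0 0 0" --pt "-1 0 0 6 0 0 0" --pt "-1 0 0 6 0 0 0" --pt "-1 0 0 0 0 0 0"

```text
t: 7.2
eef_pos: [0.5079, 0.1002, 0.1267]
eef_rot: [-0.001, 0.819, 0.574, -0.001]
wrist_force: [-0.2, -0.2, -0.7]
width: 0.331
```

>>> arm_command --pt "-1 0 0 5 0 0 0" --pt "-1 0 0 5 0 0 0" --pt "-1 0 0 5 0 0 0" --pt "-1 0 0 3 0 0 0" --pt "-1 0 0 0 0 0 0"

```text
t: 7.7
eef_pos: [0.5081, 0.1002, 0.1093]
eef_rot: [-0.0, 0.819, 0.574, -0.0]
wrist_force: [-0.1, 0.6, -0.0]
width: 0.331
```

>>> arm_command --pt "-1 0 0 2 0 0 0" --pt "-1 0 0 2 0 0 0" --pt "-1 0 0 1 0 0 0" --pt "-1 0 0 1 0 0 0" --pt "-1 0 0 0 0 0 0"

```text
t: 8.2
eef_pos: [0.5083, 0.1002, 0.1037]
eef_rot: [-0.0, 0.818, 0.575, -0.0]
wrist_force: [-0.6, -0.2, -0.8]
width: 0.333
```

>>> arm_command --pt "-1 0 0 1 0 0 0" --pt "-1 0 0 1 0 0 0" --pt "-1 0 0 0 0 0 0"

```text
t: 8.5
eef_pos: [0.5086, 0.1002, 0.1021]
eef_rot: [0.0, 0.818, 0.575, 0.0]
wrist_force: [-0.7, 0.2, 2.3]
width: 0.333
```

>>> arm_command --pt "-1 0 0 1 0 0 0" --pt "-1 0 0 0 0 0 0"

```text
t: 8.7
eef_pos: [0.5091, 0.1002, 0.102]
eef_rot: [0.001, 0.818, 0.575, 0.001]
wrist_force: [-1.3, 0.2, 11.2]
width: 0.333
```

```bash
python3 -c "
from h import *
plan((.5095,.1015,.160))"
```

```text
t 8.7 tcp [509.1 100.2 102. ] delta tool mm [  1.4   0.1 -58. ] n50 2.0 F [-1.3  0.2 11.2] w 0.333
```

It reached a firm floor at TCP z = 0.102, exactly as predicted. I'll ease off the pressure, open, and retreat.

>>> arm_command --pt "-1 0 0 -1 0 0 0" --pt "-0.2 0 0 0 0 0 0" --pt "0.1 0 0 0 0 0 0" --pt "0.2 0 0 0 0 0 0" --pt "0.2 0 0 0 0 0 0"

```text
t: 9.2
eef_pos: [0.5083, 0.1002, 0.1016]
eef_rot: [-0.0, 0.819, 0.574, -0.0]
wrist_force: [-0.6, -0.6, 0.6]
width: 0.598
```

>>> arm_command --pt "0.2 0 0 -10 0 0 0" --pt "0.2 0 0 -20 0 0 0" --pt "0.2 0 0 -35 0 0 0" --pt "0.2 0 0 -35 0 0 0" --pt "0.2 0 0 -20 0 0 0" --pt "0.2 0 0 0 0 0 0"

```text
t: 9.8
eef_pos: [0.5092, 0.1002, 0.2249]
eef_rot: [0.002, 0.818, 0.575, 0.002]
wrist_force: [-0.1, 0.6, 0.3]
width: 0.598
```

```bash
python3 -c "
from h import *
plan((.6564,-.0482,.16))
for n in('side','top'):
  im=r.camera(n);im=im[110:290,200:360] if n=='side' else im[130:300,130:300];cv2.imwrite('pics/%s6.png'%n,cv2.resize(im,None,fx=3.3,fy=3.3)[...,::-1])"
```

```text
t 9.8 tcp [509.2 100.2 224.9] delta tool mm [-89.7 188.5  65.9] n50 4.0 F [-0.1  0.6  0.3] w 0.598
```

View pics/side6.png

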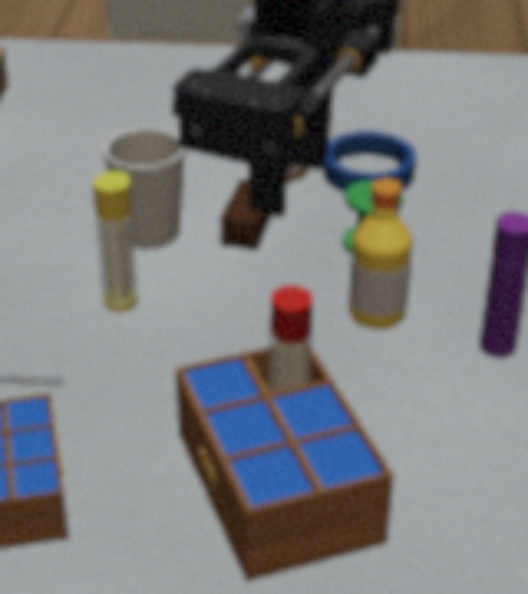

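The red tube stands upright in pocket D, with its cap at crop (291,315). Next is the yellow tube.

>>> arm_command --pt "0.3 -8 17 0 0 0 0" --pt "0.3 -15 32 0 0 0 0" --pt "0.3 -17 35 0 0 0 0" --pt "0.3 -17 35 0 0 0 0" --pt "0.3 -17 35 0 0 0 0" --pt "0.3 -11 24 10 0 0 0" --pt "0.3 -5 10 20 0 0 0" --pt "0.3 0 0 0 0 0 0"

```text
t: 10.7
eef_pos: [0.6543, -0.0504, 0.187]
eef_rot: [-0.003, 0.819, 0.574, -0.002]
wrist_force: [-0.5, 1.1, -1.5]
width: 0.65
```

```bash
python3 -c "
from h import *
plan((.6564,-.0482,.097))
b=blobs(r.camera('side'),(22,120,60),(35,255,255))[1];print(b)"
```

```text
t 10.7 tcp [654.3 -50.4 187. ] delta tool mm [ 2.9  1.8 90. ] n50 2.0 F [-0.5  1.1 -1.5] w 0.65
[([229, 162, 11, 15, 121], [233.9, 168.7]), ([307, 172, 17, 20, 247], [315.0, 182.6]), ([307, 204, 14, 5, 30], [313.3, 206.6])]
```

>>> arm_command --pt "0.3 2 0 20 0 0 0" --pt "0.3 0 0 20 0 0 0" --pt "0.3 0 0 12 0 0 0" --pt "0.3 0 0 0 0 0 0" --pt "0.3 0 0 0 0 0 0"

```text
t: 11.25
eef_pos: [0.6554, -0.0464, 0.1407]
eef_rot: [0.0, 0.818, 0.575, 0.0]
wrist_force: [0.2, -0.1, 0.2]
width: 0.652
```

```bash
python3 -c "
from h import *
plan((.6564,-.0482,.097))"
```

```text
t 11.25 tcp [655.4 -46.4 140.7] delta tool mm [-1.4  1.5 43.7] n50 1.0 F [ 0.2 -0.1  0.2] w 0.652
```

>>> arm_command --pt "0.3 -1 1 15 0 0 0" --pt "0.3 0 0 15 0 0 0" --pt "0.3 0 0 13 0 0 0" --pt "0.3 0 0 0 0 0 0" --pt "0.3 0 0 0 0 0 0"

```text
t: 11.75
eef_pos: [0.6561, -0.0478, 0.0975]
eef_rot: [0.0, 0.818, 0.575, 0.0]
wrist_force: [0.4, -0.1, 1.1]
width: 0.651
```

```bash
python3 -c "
from h import *
plan((.6564,-.0482,.097))"
```

```text
t 11.75 tcp [656.1 -47.8  97.5] delta tool mm [-0.3  0.4  0.5] n50 1.0 F [ 0.4 -0.1  1.1] w 0.651
```

>>> arm_command --pt "-0.2 0 0 0 0 0 0" --pt "-0.6 0 0 0 0 0 0" --pt "-1 0 0 0 0 0 0" --pt "-1 0 0 0 0 0 0" --pt "-1 0 0 0 0 0 0" --force 25

```text
t: 12.25
eef_pos: [0.656, -0.0478, 0.0971]
eef_rot: [0.0, 0.819, 0.575, 0.0]
wrist_force: [0.0, -0.3, 1.0]
width: 0.336
```

>>> arm_command --pt "-1 0 0 -8 0 0 0" --pt "-1 0 0 -15 0 0 0" --pt "-1 0 0 -30 0 0 0" --pt "-1 0 0 -30 0 0 0" --pt "-1 0 0 -15 0 0 0" --pt "-1 0 0 0 0 0 0" --pt "-1 0 0 0 0 0 0"

```text
t: 12.95
eef_pos: [0.6555, -0.0477, 0.1942]
eef_rot: [-0.0, 0.819, 0.574, -0.0]
wrist_force: [0.4, 0.7, -1.2]
width: 0.333
```

```bash
python3 -c "
from h import *
plan((.551,.122,.195))
s,p,R=st()
for dz in(20,-10,-40,-70,-97): print(dz,proj('side',p+R@[0,-.000,-dz/1e3]))
im=r.camera('side');cv2.imwrite('pics/side7.png',cv2.resize(im[110:190,190:290],None,fx=7,fy=7,interpolation=cv2.INTER_CUBIC)[...,::-1])"
```

```text
t 12.95 tcp [655.5 -47.7 194.2] delta tool mm [ 124.1 -156.    -0.7] n50 4.0 F [ 0.4  0.7 -1.2] w 0.333
20 [231.02047081 131.65417832]
-10 [231.84032701 142.52292963]
-40 [232.63043674 152.99733478]
-70 [233.39239005 163.09847319]
-97 [234.05529861 171.88658529]
```

View pics/side7.png

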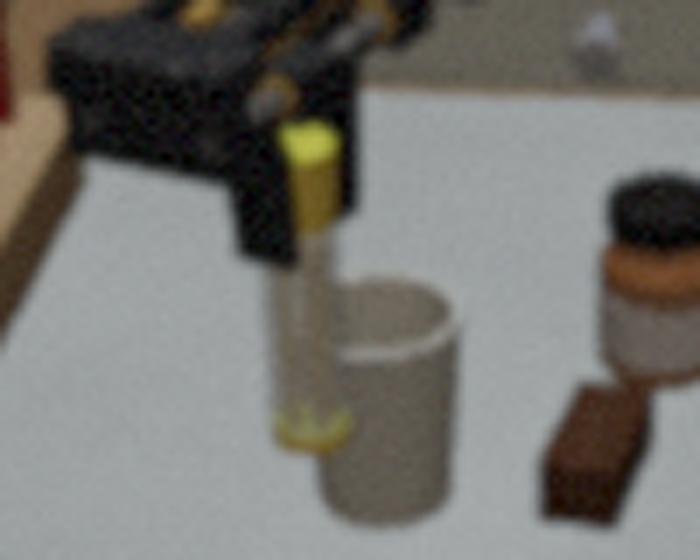

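>>> arm_command --pt "-1 8 -10 0 0 0 0" --pt "-1 18 -22 0 0 0 0" --pt "-1 22 -28 0 0 0 0" --pt "-1 24 -30 0 0 0 0" --pt "-1 22 -28 0 0 0 0" --pt "-1 17 -22 0 0 0 0" --pt "-1 8 -11 0 0 0 0" --pt "-1 4 -5 0 0 0 0"

```text
t: 13.8
eef_pos: [0.55, 0.122, 0.1945]
eef_rot: [-0.0, 0.818, 0.575, -0.0]
wrist_force: [-0.2, 0.5, -1.1]
width: 0.333
```

>>> arm_command --pt "-1 0 0 10 0 0 0" --pt "-1 0 0 10 0 0 0" --pt "-1 0 0 0 0 0 0"

```text
t: 14.1
eef_pos: [0.5507, 0.12, 0.1726]
eef_rot: [-0.001, 0.819, 0.574, -0.002]
wrist_force: [0.1, -0.7, -2.0]
width: 0.335
```

```bash
python3 -c "
from h import *
plan((.5506,.1214,.164))
s,p,R=st();print(proj('side',p+np.array([0,0,-.097])))
im=r.camera('side');cv2.imwrite('pics/side8.png',cv2.resize(im[110:290,200:360],None,fx=3.3,fy=3.3)[...,::-1])"
```

```text
t 14.1 tcp [550.7 120.  172.6] delta tool mm [ 1.3 -0.5  8.6] n50 1.0 F [ 0.1 -0.7 -2. ] w 0.335
[267.14339933 220.95560253]
```

View pics/side8.png

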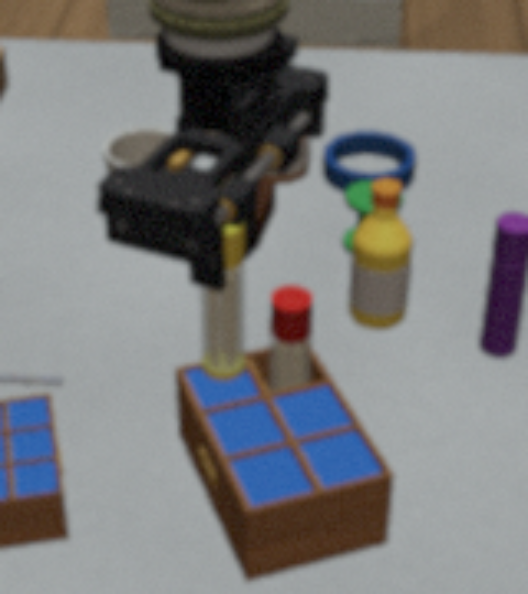

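The yellow tube's foot, at crop (223,367), is over pocket A. Now I'll press.

>>> arm_command --pt "-1 1 0 5 0 0 0" --pt "-1 0 0 4 0 0 0" --pt "-1 0 0 2 0 0 0" --pt "-1 0 0 2 0 0 0" --pt "-1 0 0 0 0 0 0"

```text
t: 14.65
eef_pos: [0.5512, 0.1219, 0.1616]
eef_rot: [-0.0, 0.818, 0.575, -0.0]
wrist_force: [0.6, -0.0, -2.0]
width: 0.331
```

>>> arm_command --pt "-1 0 0 2 0 0 0" --pt "-1 0 0 1 0 0 0" --pt "-1 0 0 0 0 0 0"

```text
t: 14.95
eef_pos: [0.5513, 0.1219, 0.1587]
eef_rot: [0.0, 0.819, 0.574, 0.0]
wrist_force: [0.2, -0.7, -0.5]
width: 0.331
```

>>> arm_command --pt "-1 0 0 1 0 0 0" --pt "-1 0 0 1 0 0 0" --pt "-1 0 0 0 0 0 0"

```text
t: 15.25
eef_pos: [0.5517, 0.1218, 0.158]
eef_rot: [0.001, 0.818, 0.575, 0.001]
wrist_force: [-2.3, -1.1, 7.9]
width: 0.334
```

>>> arm_command --pt "-1 0 0 1 0 0 0" --pt "-1 0 0 0 0 0 0"

```text
t: 15.45
eef_pos: [0.552, 0.1217, 0.1579]
eef_rot: [0.001, 0.818, 0.575, 0.001]
wrist_force: [-2.2, -1.8, 14.5]
width: 0.336
```

Firm stop 4 mm below the rim, so A is taken. I'll lift and go to B.

>>> arm_command --pt "-1 0 0 -7 0 0 0" --pt "-1 0 0 -10 0 0 0" --pt "-1 4 -4 -6 0 0 0" --pt "-1 10 -10 0 0 0 0" --pt "-1 12 -12 0 0 0 0" --pt "-1 8 -8 0 0 0 0" --pt "-1 0 0 0 0 0 0" --pt "-1 0 0 0 0 0 0"

```text
t: 16.25
eef_pos: [0.5306, 0.1658, 0.1786]
eef_rot: [0.0, 0.818, 0.575, -0.0]
wrist_force: [-0.1, 0.0, -1.4]
width: 0.334
```

```bash
python3 -c "
from h import *
plan((.5303,.1651,.164))"
```

```text
t 16.25 tcp [530.6 165.8 178.6] delta tool mm [-0.8 -0.1 14.6] n50 1.0 F [-0.1  0.  -1.4] w 0.334
```

>>> arm_command --pt "-1 0 0 8 0 0 0" --pt "-1 0 0 6 0 0 0" --pt "-1 0 0 3 0 0 0" --pt "-1 0 0 2 0 0 0" --pt "-1 0 0 1 0 0 0" --pt "-1 0 0 0 0 0 0"

```text
t: 16.85
eef_pos: [0.5309, 0.1653, 0.1587]
eef_rot: [0.0, 0.819, 0.574, -0.0]
wrist_force: [-0.2, -0.4, -0.7]
width: 0.334
```

>>> arm_command --pt "-1 0 0 1 0 0 0" --pt "-1 0 0 1 0 0 0" --pt "-1 0 0 0 0 0 0"

```text
t: 17.15
eef_pos: [0.5313, 0.1653, 0.158]
eef_rot: [0.001, 0.818, 0.575, 0.001]
wrist_force: [-1.9, -1.2, 7.8]
width: 0.328
```

B is taken, with the same stop. Next is C.

>>> arm_command --pt "-1 0 0 -7 0 0 0" --pt "-1 0 0 -10 0 0 0" --pt "-1 4 -4 -5 0 0 0" --pt "-1 10 -10 0 0 0 0" --pt "-1 12 -12 0 0 0 0" --pt "-1 8 -8 0 0 0 0" --pt "-1 0 0 0 0 0 0" --pt "-1 0 0 0 0 0 0"

```text
t: 17.95
eef_pos: [0.5103, 0.2092, 0.1787]
eef_rot: [0.0, 0.818, 0.575, -0.0]
wrist_force: [0.4, -0.8, -2.1]
width: 0.334
```

```bash
python3 -c "
from h import *
plan((.5101,.2086,.164))"
```

```text
t 17.95 tcp [510.3 209.2 178.7] delta tool mm [-0.6  0.  14.7] n50 1.0 F [ 0.4 -0.8 -2.1] w 0.334
```

>>> arm_command --pt "-1 0 0 8 0 0 0" --pt "-1 0 0 6 0 0 0" --pt "-1 0 0 3 0 0 0" --pt "-1 0 0 2 0 0 0" --pt "-1 0 0 1 0 0 0" --pt "-1 0 0 0 0 0 0"

```text
t: 18.55
eef_pos: [0.5104, 0.2089, 0.1587]
eef_rot: [0.0, 0.819, 0.574, -0.0]
wrist_force: [0.4, 0.4, 0.5]
width: 0.333
```

>>> arm_command --pt "-1 0 0 1 0 0 0" --pt "-1 0 0 1 0 0 0" --pt "-1 0 0 0 0 0 0"

```text
t: 18.85
eef_pos: [0.5108, 0.2089, 0.158]
eef_rot: [0.001, 0.818, 0.575, 0.001]
wrist_force: [-2.0, -0.9, 7.4]
width: 0.328
```

C is taken. Next is F.

>>> arm_command --pt "-1 0 0 -7 0 0 0" --pt "-1 0 0 -10 0 0 0" --pt "-1 -4 -4 -5 0 0 0" --pt "-1 -10 -10 0 0 0 0" --pt "-1 -12 -12 0 0 0 0" --pt "-1 -8 -8 0 0 0 0" --pt "-1 0 0 0 0 0 0" --pt "-1 0 0 0 0 0 0"

```text
t: 19.65
eef_pos: [0.4671, 0.1886, 0.1792]
eef_rot: [0.0, 0.819, 0.574, 0.0]
wrist_force: [0.2, -0.4, -0.8]
width: 0.332
```

```bash
python3 -c "
from h import *
plan((.4666,.1884,.164))"
```

```text
t 19.65 tcp [467.1 188.6 179.2] delta tool mm [-0.4 -0.5 15.2] n50 1.0 F [ 0.2 -0.4 -0.8] w 0.332
```

>>> arm_command --pt "-1 0 0 8 0 0 0" --pt "-1 0 0 6 0 0 0" --pt "-1 0 0 3 0 0 0" --pt "-1 0 0 2 0 0 0" --pt "-1 0 0 1 0 0 0" --pt "-1 0 0 0 0 0 0"

```text
t: 20.25
eef_pos: [0.4669, 0.1886, 0.1587]
eef_rot: [-0.0, 0.818, 0.575, -0.0]
wrist_force: [-0.2, 0.0, -0.3]
width: 0.334
```

>>> arm_command --pt "-1 0 0 1 0 0 0" --pt "-1 0 0 1 0 0 0" --pt "-1 0 0 0 0 0 0"

```text
t: 20.55
eef_pos: [0.4669, 0.1885, 0.1567]
eef_rot: [-0.0, 0.819, 0.575, 0.0]
wrist_force: [0.3, -0.3, 0.2]
width: 0.332
```

No stop there, so I'll go further.

>>> arm_command --pt "-1 0 0 2 0 0 0" --pt "-1 0 0 2 0 0 0" --pt "-1 0 0 2 0 0 0" --pt "-1 0 0 2 0 0 0" --pt "-1 0 0 0 0 0 0"

```text
t: 21.05
eef_pos: [0.4667, 0.1884, 0.1484]
eef_rot: [-0.0, 0.819, 0.574, -0.0]
wrist_force: [-0.7, -0.7, -1.0]
width: 0.332
```

```bash
python3 -c "
from h import *
plan((.4666,.1884,.164))
im=r.camera('side');cv2.imwrite('pics/side9.png',cv2.resize(im[110:290,200:360],None,fx=3.3,fy=3.3)[...,::-1])"
```

```text
t 21.05 tcp [466.7 188.4 148.4] delta tool mm [ -0.1  -0.1 -15.6] n50 1.0 F [-0.7 -0.7 -1. ] w 0.332
```

View pics/side9.png

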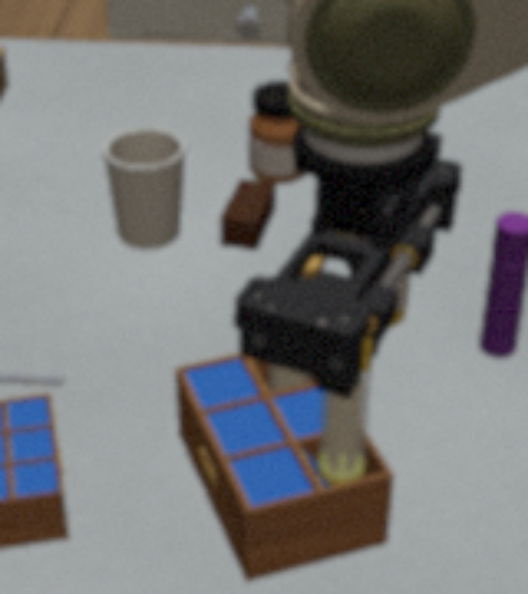

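The yellow foot, at crop (342,462), is inside pocket F with the flap swung down. I'll lower it to the floor.

>>> arm_command --pt "-1 0 0 4 0 0 0" --pt "-1 0 0 6 0 0 0" --pt "-1 0 0 6 0 0 0" --pt "-1 0 0 6 0 0 0" --pt "-1 0 0 6 0 0 0" --pt "-1 0 0 0 0 0 0"

```text
t: 21.7
eef_pos: [0.4665, 0.1884, 0.1198]
eef_rot: [-0.0, 0.819, 0.574, -0.001]
wrist_force: [-0.1, 0.1, -0.7]
width: 0.337
```

>>> arm_command --pt "-1 0 0 5 0 0 0" --pt "-1 0 0 4 0 0 0" --pt "-1 0 0 3 0 0 0" --pt "-1 0 0 2 0 0 0" --pt "-1 0 0 1 0 0 0" --pt "-1 0 0 0 0 0 0"

```text
t: 22.3
eef_pos: [0.4668, 0.1885, 0.1057]
eef_rot: [-0.0, 0.819, 0.575, -0.0]
wrist_force: [0.3, -0.1, -0.5]
width: 0.334
```

>>> arm_command --pt "-1 0 0 1 0 0 0" --pt "-1 0 0 1 0 0 0" --pt "-1 0 0 0 0 0 0"

```text
t: 22.6
eef_pos: [0.4668, 0.1885, 0.1037]
eef_rot: [-0.0, 0.818, 0.575, -0.0]
wrist_force: [-0.6, -0.1, -0.8]
width: 0.333
```

>>> arm_command --pt "-1 0 0 1 0 0 0" --pt "-1 0 0 1 0 0 0" --pt "-1 0 0 0 0 0 0"

```text
t: 22.9
eef_pos: [0.4671, 0.1885, 0.102]
eef_rot: [0.0, 0.818, 0.575, 0.0]
wrist_force: [-1.3, 0.4, 2.2]
width: 0.333
```

>>> arm_command --pt "-1 0 0 1 0 0 0" --pt "-1 0 0 0 0 0 0"

```text
t: 23.1
eef_pos: [0.4676, 0.1887, 0.1019]
eef_rot: [0.001, 0.818, 0.575, 0.001]
wrist_force: [-1.6, -0.1, 10.1]
width: 0.334
```

It reached the floor at z = 0.102 again. I'll release and retreat.

>>> arm_command --pt "-1 0 0 -1 0 0 0" --pt "-0.2 0 0 0 0 0 0" --pt "0.1 0 0 0 0 0 0" --pt "0.2 0 0 0 0 0 0" --pt "0.2 0 0 0 0 0 0"

```text
t: 23.6
eef_pos: [0.4668, 0.1885, 0.1016]
eef_rot: [-0.0, 0.819, 0.574, -0.0]
wrist_force: [-1.1, 0.5, 0.1]
width: 0.6
```

>>> arm_command --pt "0.2 0 0 -10 0 0 0" --pt "0.2 0 0 -20 0 0 0" --pt "0.2 0 0 -35 0 0 0" --pt "0.2 0 0 -35 0 0 0" --pt "0.2 0 0 -30 0 0 0" --pt "0.2 30 -30 -10 0 0 0" --pt "0.2 30 -30 0 0 0 0" --pt "0.2 30 -30 0 0 0 0"

```text
t: 24.4
eef_pos: [0.4121, 0.3048, 0.243]
eef_rot: [0.0, 0.819, 0.574, 0.001]
wrist_force: [0.6, -0.4, -0.9]
width: 0.602
```

>>> arm_command --pt "0.2 30 -30 0 0 0 0" --pt "0.2 30 -30 0 0 0 0" --pt "0.2 20 -20 0 0 0 0" --pt "0.2 0 0 0 0 0 0" --pt "0.2 0 0 0 0 0 0"

```text
t: 24.9
eef_pos: [0.3646, 0.4061, 0.2421]
eef_rot: [0.0, 0.818, 0.575, 0.0]
wrist_force: [0.2, -0.2, -0.6]
width: 0.6
```

```bash
python3 -c "
from h import *
plan((.4666,.1884,.164))
S={n:r.camera(n) for n in('side','top')}
for n in S:
  cv2.imwrite('pics/%s10.png'%n,cv2.resize(S[n],None,fx=1.5,fy=1.5)[...,::-1])
  for c,lo,hi in(('red',(0,150,60),(6,255,255)),('yel',(22,120,60),(35,255,255))): print(n,c,blobs(S[n],lo,hi)[1])
for p in((.4666,.1884,.125),(.508,.1005,.125)): print(proj('side',p),proj('top',p))
"
```

```text
t 24.9 tcp [364.6 406.1 242.1] delta tool mm [-170.3  169.7   78.2] n50 4.0 F [ 0.2 -0.2 -0.6] w 0.6
side red [([184, 105, 7, 22, 63], [187.8, 113.7]), ([173, 120, 9, 24, 87], [177.7, 129.4]), ([283, 197, 11, 16, 134], [287.8, 204.3]), ([141, 218, 39, 9, 267], [159.9, 221.7])]
side yel [([307, 172, 17, 20, 243], [315.0, 182.6]), ([308, 204, 13, 5, 26], [314.3, 206.6]), ([297, 223, 15, 19, 207], [304.2, 231.1])]
top red [([388, 55, 9, 9, 65], [392.1, 59.1]), ([442, 57, 10, 9, 65], [446.6, 61.0]), ([226, 72, 11, 40, 379], [230.9, 91.2]), ([205, 220, 14, 13, 153], [211.5, 226.0])]
top yel [([352, 54, 9, 8, 32], [355.8, 57.6]), ([163, 236, 14, 15, 165], [169.6, 243.3]), ([176, 236, 9, 12, 29], [181.2, 241.3]), ([270, 246, 21, 21, 299], [279.9, 256.3])]
[304.36193234 226.01895529] [168.86543859 243.21519403]
[286.68239456 199.50524318] [211.41590581 224.72397805]
```

View pics/side10.png

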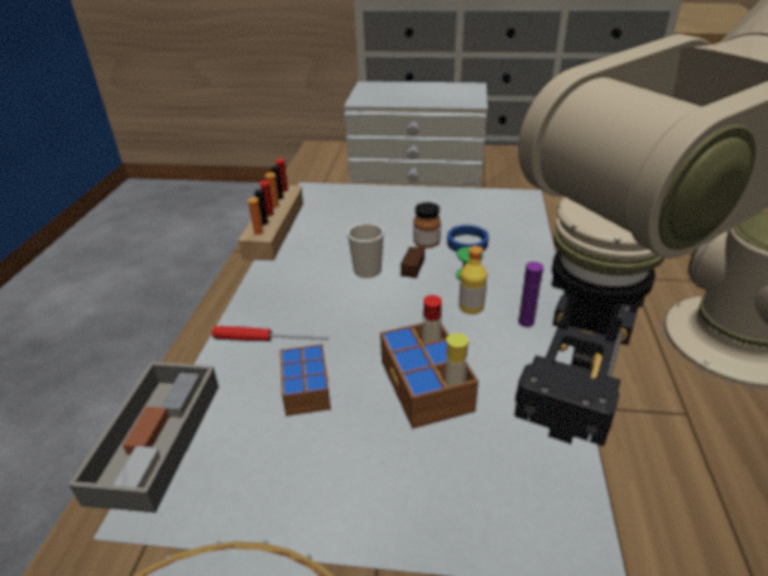

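View pics/top10.png

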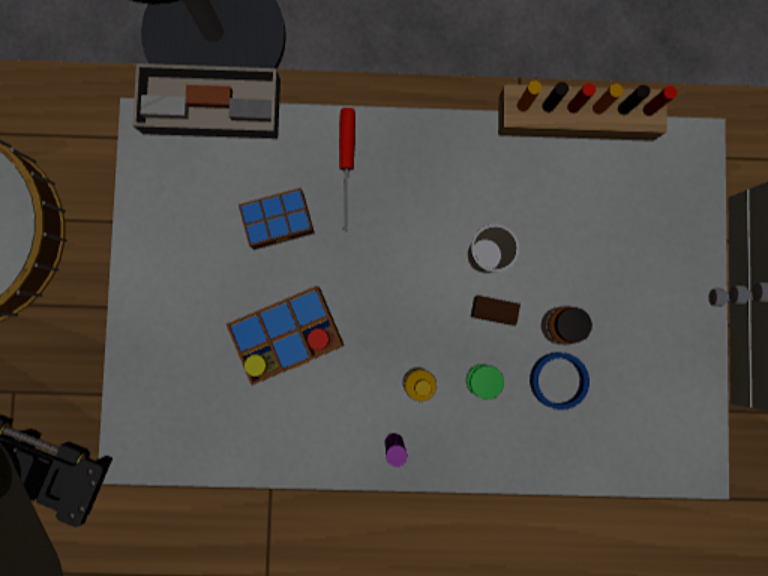

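Both tubes stand upright in their pockets, at about (318,340) red and (255,365) yellow in the top view. The other things are where they were. I'll hand the job in.

```bash
python3 -c "
from station import r
print(r.job_done())"
```

```text
the job is handed in; nothing more can be done
None
```

Both tubes are put away, released and standing cap up on the pocket floors, and I handed the job in at about 25 s. No verdict was reported.

- **Red tube:** the first pocket I tried with it was empty. This is the near-side pocket on the right, listed as pocket 3. I lowered the tube in there.
- **Yellow tube:** I pressed it on all three far-side pockets (0, 1 and 2), and each stopped firmly about 4 mm below the rim, so they are taken. The near-left pocket (listed as pocket 5) gave way, so I lowered it in there. I never probed pocket 4.
- **Depth:** both tubes met the floor at the predicted height (gripper at z ≈ 0.102 m). I pressed lightly, about 10–11 N at most, before letting go; the largest reading in the whole job was 14.5 N.
- **Final pictures:** both caps are within about 1.5 pixels of where they should be in the top view. In the side view I compared only the sideways position, and it agrees to about 1 pixel. The glue and the screwdriver's handle measure the same as at the start. The other bystanders look unmoved by eye, but I did not measure them.
- **Disagreement:** while held, the red tube looked about 2–3° tilted in the side view. It stood upright once released.

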